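Unhook the draining basket from its safety hook

TASK

The lemon in the wire basket has drained: take the basket off the stand's safety hook by pressing the sprung brass keeper fully back with the basket's own bar, and lift the bar out past the hook's tip without forcing anything; the gripper itself stays off the stand. Then stand the basket with its lemon gently and upright on the wooden chopping board, its whole foot on the board, and let go, leaving the other things where they are.

Things in the scene. Friction and masses are not known exactly. Their poses are not given: they have to be found in the camera images.
- stand: Draining stand, fixed: dark cast base 190x116x8 mm, drip dish, slim post (88 mm behind the origin) whose arm carries a hook of 9 mm steel, within 10 mm to either side. Origin: on the counter, under the hook; +x from the hook's nose back to the post, y along the hanging bar, z up. Pushed back at the hook, the post gives 1 mm per 9 N and lifts the hook a little. Over 16 N strains it.
- bar_level (a point): Fixed point of the stand, 175 mm above its origin, level with the hanging bar. The hook's arm is clamped at a different reach each time, 0 to 20 mm pulled out (-x); the basket's pose does not tell it, as the bar lies anywhere along the hook's level floor, before the keeper. Bar centre on the floor behind the nose's tip, keeper open: x = 11.5 to 13.3 mm from this point, less the reach.
- post_top (a point): Fixed point on the post, 216 mm above the counter, where the arm leaves forward (-x); the stand is nowhere higher than 223 mm. The hook's nose rises in front of the bar and curls back over it, 4.5 mm above it: pulled straight up, the bar is caught. Nose 9 mm thick; the bar rises behind its tip and can come forward once 24 mm above where it hung. Then the rim must come out from under the hook.
- basket: Steel wire basket, foot 88 mm across, rim 121 mm across at 70 mm height, rigid upright hoop, all one piece, 0.26 kg. Origin: centre of underside; z up, y along the hoop's level top bar, an 8 mm rod 145 mm above the origin; hoop 132 mm wide. Wooden grips 20 to 50 mm either side of its middle, 15.6 mm thick, 19 high, flat-sided. It hangs by the bare middle, underside 30 mm above the counter.
- hoop_bar (a point): Middle of the hoop's top bar, 145 mm above the basket's underside. Behind it (+x of the stand) hangs the brass keeper, sprung forward onto the inside of the nose's tip; pressed back by the bar it meets a hard stop after 13 mm, face upright, and leaves a 9.8 mm gap to the nose. It takes 2 to 4 N at the bar's level, 6.5 N at the tip's, to hold it; keep about 9 N on it while lifting.
- grip_left (a point): Centre of the wooden grip on the basket's +y side, on the bar's axis, 35 mm from the middle. Either grip can be taken from above, with the fingers in front of and behind it (closing along the basket's x).
- grip_right (a point): Centre of the wooden grip on the basket's -y side, on the bar's axis, 35 mm from the middle.
- lemon: Yellow lemon, 78x55x56 mm, about 0.11 kg, lying loose in the basket. Origin: its underside as first laid; it may roll a little.
- prep_board: Pale wooden chopping board lying flat on the counter (fixed), 150 mm (its x) by 230 mm (its y), 13 mm thick. Origin: centre of its underside, on the counter.
- mug: White mug with a green band, 84x113x92 mm, a bystander. Origin: centre of its underside.
- shallot: Brown shallot, about 65 mm across and 71 mm high, a bystander. Origin: centre of its underside.
- jam_jar: Red jam jar with a white lid, 62 mm across and 86 mm high, a bystander. Origin: centre of its underside.
Not all that is in view belongs to the job. What is shaped like the basket but purple is not meant.

How it is judged:
By the outcome, as a careful person would: the job done as asked, in the order asked, and still so for the second after the job is handed in, with the robot touching nothing.
It also fails if it takes over 72 s, if anything falls off the work surface, if the arm or the gripper's body presses on something with over 40 N, if the wrist force passes 120 N, or if a joint passes its speed limit or range.

ROBOT

A 6-joint arm with a two-finger parallel gripper is mounted at the origin on a cart in front of the work surface, level with it; the furniture and walls round the work are solid. World frame = base frame: x ahead of the robot, y to its left, z up, the work surface at z = 0. Lengths are in m, angles in rad, forces in N, time in s.
With the tool pointing down it reaches from about 0.275 to 1 m from the base axis. Payload 8.4 kg.
Tool frame: the origin (TCP) lies on the centre line of the jaws, within the pads' length; the fingertips stand 14 mm ahead of it and the grasp point (between the pads) lies 5 mm behind it; z points along the fingers, y is the line along which they close (so a half turn about z gives the same grasp; the last joint's range is limited). The gripper opens to 85 mm and grips with 20 to 120 N. Pads are 22 mm wide; open, the fingers measure 114 mm over their backs; the gripper's body (76 mm by 85 mm) begins 54 mm behind the grasp point. The pads swing forward as they close: fully open they stand 13 mm farther back than shut.
Start: joints at [1.278, 0.353, 1.633, -0, 1.155, -0.002], TCP at [0.179, 0.599, 0.245] pointing down, gripper open.
Joint ranges: [-2.63, 2.63], [-0.92, 2.1], [0.06, 2.66], [-1.3, 4.44], [0, 2.69], [-3.02, 3.02]. Speed limits (rad/s): [2.22, 2.22, 2.79, 3.14, 3.14, 3.14].

INTERFACE

Orientations are given as a unit quaternion [w, x, y, z].
In Python, from bench import telemetry, viewer, job_done gives the robot as it stands. The module is installed in compiled form; this text tells all that it offers.
- The arm moves only by the tool arm_command, never from a script. Its argument "moves" is a list of rows, each a list of 7 numbers: the turn, a rotation vector about the tool's x, y, z in units of 10 degrees (1.0 is 10 degrees), then the shift along the tool's x, y, z in units of 50 mm (1.0 is 50 mm), then the opening, from 0 (shut) to 1 (fully open). A call has 1 to 5 rows; each row shifts and turns the commanded pose from where the row before left it, along the tool's axes as they then stand; what a row does not reach is not made up. A row lasts 1/8 s, in which the tool goes at most 62.5 mm and 10.7 degrees, less where a joint would pass 70% of its speed; a pose out of reach is approached as far as the arm can. A call is refused whole if a number of a shift passes 1 or a number of a turn 1, either way. A call with a gripper value outside its range is refused whole. The fingers move at their own pace and stop on an object; "squeeze" is the grip in N (left out, the last holds). Time passes only in rows, so rows that do not move let the fingers close. It gives the time, the measured TCP pose, the force, the opening and the grip force at its end, in the units of the state.
- telemetry.read_state(): the state, without advancing time (a new reading comes with each control period).
- viewer.grab_frame(name): name is "scene" or "top" or "wrist"; returns a dict with "color" (400x640x3 uint8, red, green, blue), "vfov" (degrees; the focal length in pixels is half the picture's height over the tangent of half this angle, whatever the lens; pixels are square), "cx", "cy" (the principal point, pixels), "dist_coeffs" ([k1, k2, p1, p2, k3] as OpenCV has them; the pictures are not rectified), "cam_to_world" (4x4, takes a point from camera to world coordinates). Camera axes: x right, y down, z forward; pixel columns grow to the right and rows downward; lengths in m; the calibration is good to about 2 mm. A picture is of the moment at which its call begins. There is no depth.
- job_done(): hands the job in; it is judged then, once.
The state is a dict: "time": time; "q": joint angles; "joint_vel": joint speeds; "effort": joint torques, N m; "position": TCP position; "tool_rot": TCP orientation; "contact_force": force on the tool from outside, world axes, zero at the start; "torque": the same for the moment, N m; "grip_width": finger opening in m; "grip_force": force on a finger pad.
Only numpy, scipy, OpenCV 4.12 (cv2) and the standard library are available. Lean on these libraries where they do the work, as an engineer would, in place of code of your own. Each camera call takes 0.05 s, during which the arm holds its last target. There are 200 camera calls.

## Working session

There is one attempt and no reset: what is moved stays moved. The work goes in short steps, Python scripts to look and compute and a tool call to move; the robot and the scene stay as the last step left them, time stands still between calls to the robot, and variables do not carry over. Pictures are saved under pics/ and viewed, at most 10 in all, crops included, and the job is handed in when it is done.

Besides the shell and the picture viewer there is one more tool, called after "Emit:" as a command line: name --pt "numbers of a row" for each row, then --argument value for the rest. arm_command: Moves the arm, as the interface text tells. Its arguments: {"type":"object","properties":{"moves":{"type":"array"},"squeeze":{"type":"number"}},"required":["moves"]}

```bash
mkdir -p pics
cat > h.py <<'E'
import numpy as np, cv2, pickle
from bench import telemetry, viewer
def grab(n,save=None):
    f=viewer.grab_frame(n); pickle.dump(f,open(f'{n}.pkl','wb'))
    if save: cv2.imwrite('pics/'+save,cv2.cvtColor(f['color'],cv2.COLOR_RGB2BGR))
    return f
def load(n): return pickle.load(open(f'{n}.pkl','rb'))
def K(f):
    h=f['color'].shape[0]; fl=h/2/np.tan(np.radians(f['vfov'])/2)
    return np.array([[fl,0,f['cx']],[0,fl,f['cy']],[0,0,1]])
def ray(f,uv):
    p=cv2.undistortPoints(np.array([[uv]],float),K(f),np.array(f['dist_coeffs'],float))[0,0]
    T=np.array(f['cam_to_world']); d=T[:3,:3]@np.array([p[0],p[1],1]); return T[:3,3],d/np.linalg.norm(d)
def onz(f,uv,z):
    o,d=ray(f,uv); return o+d*(z-o[2])/d[2]
def tri(obs):
    A=np.zeros((3,3));b=np.zeros(3)
    for f,uv in obs:
        o,d=ray(f,uv);P=np.eye(3)-np.outer(d,d);A+=P;b+=P@o
    x=np.linalg.solve(A,b); return x,[np.linalg.norm((np.eye(3)-np.outer(d,d))@(x-o)) for o,d in [ray(f,uv) for f,uv in obs]]
def proj(f,X):
    T=np.linalg.inv(np.array(f['cam_to_world'])); r,_=cv2.Rodrigues(T[:3,:3])
    return cv2.projectPoints(np.atleast_2d(np.array(X,float)),r,T[:3,3],K(f),np.array(f['dist_coeffs'],float))[0][:,0]
E
python3 - <<'E'
from h import *
s=telemetry.read_state(); print({k:np.round(v,3) for k,v in s.items()})
for n in('scene','top'):
    f=grab(n,n+'0.png'); print(n,f['vfov'],f['cx'],f['cy'],np.round(f['cam_to_world'],3).tolist())
a=cv2.imread('pics/scene0.png');b=cv2.imread('pics/top0.png')
E
```

```text
{'time': np.float64(0.0), 'q': array([ 1.278,  0.354,  1.634, -0.   ,  1.155, -0.002]), 'joint_vel': array([ 0.   ,  0.001, -0.001, -0.001,  0.002, -0.002]), 'effort': array([-2.0000e-03, -6.0528e+01, -3.4207e+01, -0.0000e+00,  1.0000e-02,
       -0.0000e+00]), 'position': array([0.179, 0.598, 0.245]), 'tool_rot': array([-0.   ,  0.145,  0.989, -0.001]), 'contact_force': array([-0.603,  0.577, -0.142]), 'torque': array([-0.023, -0.004,  0.007]), 'grip_force': np.float64(0.0), 'grip_width': np.float64(0.086)}
scene 57.78612137953901 323.60374341950626 197.9138620805578 [[0.635, -0.61, 0.474, -0.016], [-0.772, -0.504, 0.387, -0.264], [0.002, -0.611, -0.791, 1.0], [0.0, 0.0, 0.0, 1.0]]
top 42.93621641136122 324.18362723034613 209.30698732098148 [[-0.013, -0.984, 0.176, 0.264], [-1.0, 0.014, -0.0, 0.161], [-0.002, -0.176, -0.984, 1.645], [0.0, 0.0, 0.0, 1.0]]
```

View pics/scene0.png

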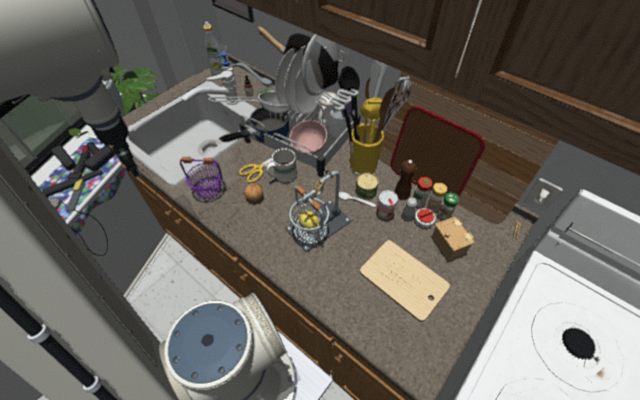

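View pics/top0.png

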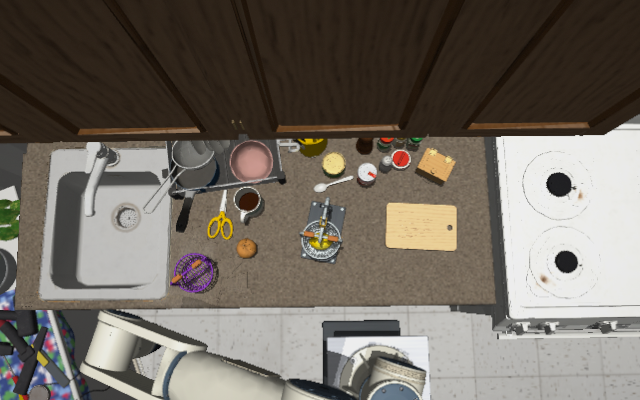

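The steel basket with the lemon is on the stand at top (321,240) and scene (310,218). The purple look-alike is at top (194,272) and scene (206,178), and is not the one meant. The board is at top (421,227). I'll confirm this in one enlarged crop.

Run:
```python
from h import *
a=cv2.imread('pics/scene0.png')[160:260,270:370];b=cv2.imread('pics/top0.png')[190:270,280:360]
c=np.hstack([cv2.resize(a,(400,400),interpolation=cv2.INTER_CUBIC),cv2.resize(b,(400,400),interpolation=cv2.INTER_CUBIC)])
cv2.imwrite('pics/crop1.png',c)
f=load('top'); im=f['color']; hsv=cv2.cvtColor(im,cv2.COLOR_RGB2HSV)
g=load('scene')
def comps(f,lo,hi,roi,mn=6):
    x0,y0,x1,y1=roi
    m=cv2.inRange(cv2.cvtColor(f['color'],cv2.COLOR_RGB2HSV),lo,hi)[y0:y1,x0:x1]
    n,l,s,c=cv2.connectedComponentsWithStats(m)
    return [(np.round(c[i]+[x0,y0],1),s[i,4],s[i,:4]) for i in range(1,n) if s[i,4]>=mn]
print('grips top',comps(f,(5,120,90),(17,255,255),(290,220,355,260),3))
print('grips scene',comps(g,(5,120,90),(17,255,255),(280,170,350,250),3))
m=cv2.inRange(hsv,(12,50,150),(30,200,255)); m[:190]=0;m[:,:370]=0;m[:,470:]=0
cs=max(cv2.findContours(m,0,2)[0],key=cv2.contourArea); r=cv2.minAreaRect(cs)
P=np.array([onz(f,p,.013)for p in cv2.boxPoints(r)]);print('board',r,np.round(P,3).tolist(),P.mean(0))
# base of stand dark
for n,ff,roi in(('top',f,(295,190,360,270)),):
    x0,y0,x1,y1=roi; print(ff['color'][205,310],ff['color'][205,340],ff['color'][262,350])
```

```text
grips top [(array([308.5, 233.7]), np.int32(49), array([14, 11, 10,  6], dtype=int32)), (array([332.6, 238.2]), np.int32(49), array([38, 16, 10,  6], dtype=int32))]
grips scene [(array([300.5, 189.5]), np.int32(38), array([17, 16,  8,  8], dtype=int32)), (array([315.6, 204.6]), np.int32(41), array([32, 31,  8,  8], dtype=int32))]
board ((421.0249328613281, 225.97738647460938), (71.96607971191406, 46.090633392333984), 2.726310968399048) [[0.428, -0.03, 0.013], [0.579, -0.042, 0.013], [0.564, -0.277, 0.013], [0.414, -0.261, 0.013]] [ 0.4963073  -0.15230356  0.013     ]
[110 102  90] [117 107  91] [124 112  95]
```

View pics/crop1.png

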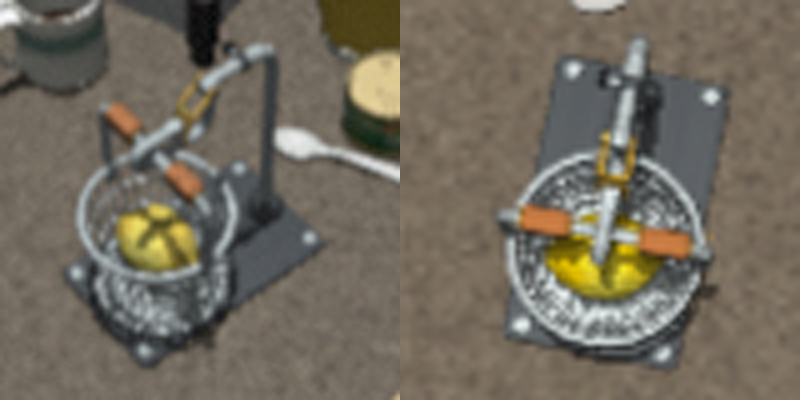

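Confirmed: the steel basket with the yellow lemon hangs by its bar on the hook (top-view crop hook nose near (600,258)), its two orange grips at (545,221) and (665,243). Now I'll compute its pose.

Run:
```python
from h import *
f,g=load('top'),load('scene')
L=tri([(f,(308.5,233.7)),(g,(300.5,189.5))]);R=tri([(f,(332.6,238.2)),(g,(315.6,204.6))])
print('L',L,'R',R,np.linalg.norm(L[0]-R[0]))
l=onz(f,(308.5,233.7),.18);r=onz(f,(332.6,238.2),.18);print(l,r,np.degrees(np.arctan2(*(l-r)[:2]))) 
c=[onz(f,p,.009) for p in((314.6,204),(342.2,209.2),(304.2,255),(332.4,260.6))]
print(np.round(c,3).tolist(),np.mean(c,0)); a=c[0]+c[1]-c[2]-c[3];print(np.degrees(np.arctan2(a[1],a[0])))
a=c[0]-c[1]+c[2]-c[3];print(np.degrees(np.arctan2(-a[0],a[1])))
# post top
u=(280+ (640-400)/5,190+45/5); print('posttop', onz(f,u,.216)); print(tri([(f,u),(g,(270+268/4,160+52/4))]))
for n,p in(('mug',(247,200)),('shallot',(246,248))): print(n,onz(f,p,.08))
w=viewer.grab_frame('wrist'); s=telemetry.read_state()
print(w['vfov'],np.round(np.array(w['cam_to_world']),3).tolist())
```

```text
L (array([0.45374578, 0.20698943, 0.18389552]), [np.float64(0.000485327161704994), np.float64(0.0004853271617050081)]) R (array([0.43950698, 0.13753759, 0.18483021]), [np.float64(0.0003924562247433329), np.float64(0.0003924562247433707)]) 0.07090257677939964
[0.453872   0.20741731 0.18      ] [0.43978724 0.13771576 0.18      ] 11.424056017490694
[[0.574, 0.192, 0.009], [0.555, 0.102, 0.009], [0.407, 0.227, 0.009], [0.388, 0.137, 0.009]] [0.48104771 0.16452123 0.009     ]
-11.82969626000867
-11.816674100279517
posttop [0.54854086 0.14962683 0.216     ]
(array([0.54942539, 0.14913491, 0.21410725]), [np.float64(0.000688290277399685), np.float64(0.0006882902773995892)])
mug [0.57598754 0.4027425  0.08      ]
shallot [0.4250031  0.40385558 0.08      ]
69.4258411018048 [[0.287, 0.923, 0.255, 0.115], [0.958, -0.277, -0.077, 0.619], [-0.001, 0.266, -0.964, 0.373], [0.0, 0.0, 0.0, 1.0]]
```

Emit:
arm_command --pt "0 0 0 -0.76 -0.73 -0.09 1" --pt "0 0 0 -0.76 -0.73 -0.09 1" --pt "0 0 0 -0.76 -0.73 -0.09 1" --pt "0 0 0 -0.76 -0.73 -0.09 1" --pt "0 0 0 -0.76 -0.73 -0.09 1"

```text
time: 0.78
position: [0.3094, 0.3679, 0.2678]
tool_rot: [0.0, 0.145, 0.989, -0.0]
contact_force: [0.6, 0.3, 0.2]
grip_width: 0.0855
grip_force: 0.0
```

Emit:
arm_command --pt "0 0 0 -0.76 -0.73 -0.09 1" --pt "0 0 0 -0.76 -0.73 -0.09 1" --pt "0 0 0 -0.76 -0.73 -0.09 1" --pt "0 0 0 -0.76 -0.73 -0.09 1" --pt "0 0 0 -0.76 -0.73 -0.09 1"

```text
time: 1.4
position: [0.4391, 0.1385, 0.2905]
tool_rot: [0.0, 0.145, 0.989, 0.0]
contact_force: [0.6, 0.5, 0.4]
grip_width: 0.0858
grip_force: 0.0
```

Emit:
arm_command --pt "0 0 1 0 0 0 1" --pt "0 0 1 0 0 0 1" --pt "0 0 1 0 0 0 1" --pt "0 0 1 0 0 0 1" --pt "0 0 1 0 0 0 1"

```text
time: 2.02
position: [0.4384, 0.14, 0.2901]
tool_rot: [-0.0, 0.552, 0.834, -0.0]
contact_force: [-0.1, -0.9, 0.0]
grip_width: 0.0853
grip_force: 0.0
```

Emit:
arm_command --pt "0 0 1 0 0 0 1" --pt "0 0 1 0 0 0 1" --pt "0 0 1 0 0 0 1" --pt "0 0 0.5 0 0 0 1" --pt "0 0 0 0 0 0 1"

```text
time: 2.65
position: [0.4384, 0.1401, 0.2901]
tool_rot: [-0.0, 0.775, 0.632, -0.0]
contact_force: [-0.0, -0.3, 0.2]
grip_width: 0.0855
grip_force: 0.0
```

Run:
```python
from h import *
f=grab('wrist','w1.png'); s=telemetry.read_state()
from scipy.spatial.transform import Rotation as Ro
q=s['tool_rot'];print(np.round(Ro.from_quat([*q[1:],q[0]]).as_matrix(),3),s['position'])
m=cv2.inRange(cv2.cvtColor(f['color'],cv2.COLOR_RGB2HSV),(5,120,70),(17,255,255))
for c in cv2.findContours(m,0,2)[0]:
    if cv2.contourArea(c)>150:
        r=cv2.minAreaRect(c);print(r)
        for z in(.175,.1845):print(onz(f,r[0],z))
```

```text
[[ 0.2   0.98 -0.  ]
 [ 0.98 -0.2  -0.  ]
 [-0.   -0.   -1.  ]] [0.43847734 0.1401007  0.29017529]
((611.1000366210938, 268.6999816894531), (25.93067741394043, 30.99032211303711), 18.434947967529297)
[0.70436497 0.01590333 0.175     ]
[0.69454147 0.02337637 0.1845    ]
((630.0, 231.0), (38.0, 18.0), 90.0)
[0.72075004 0.05326698 0.175     ]
[0.71028704 0.05928173 0.1845    ]
((326.5, 203.5), (33.0, 17.0), 90.0)
[0.4406957  0.13896083 0.175     ]
[0.44116307 0.14163099 0.1845    ]
((326.0, 119.5), (37.0, 18.0), 90.0)
[0.45446604 0.20870879 0.175     ]
[0.45439597 0.20865672 0.1845    ]
```

View pics/w1.png

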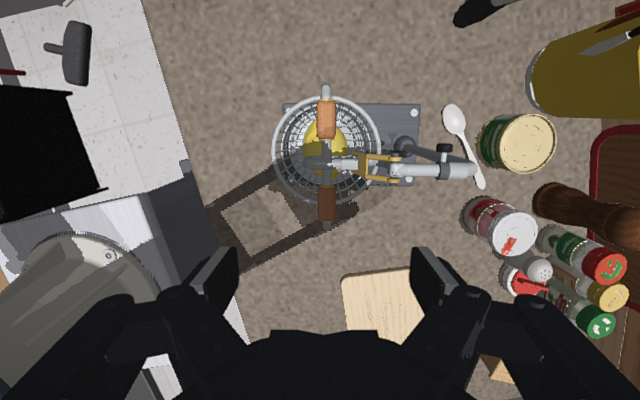

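The wrist picture shows the bar upright in the picture, so the tool is aligned. The grips are at (326,119) and (326,203), and the hook with its brass keeper is at about (345–390,163). I'll take the lower (right, -y) grip.

Emit:
arm_command --pt "0 0 0 -0.01 0.04 0.5 0.7" --pt "0 0 0 0 0 0.5 0.7" --pt "0 0 0 0 0 0.5 0.7" --pt "0 0 0 0 0 0.4 0.7" --pt "0 0 0 0 0 0.44 0.7" --squeeze 80

```text
time: 3.32
position: [0.4405, 0.1393, 0.1727]
tool_rot: [0.0, 0.775, 0.633, 0.0]
contact_force: [-0.4, 0.3, 0.5]
grip_width: 0.0598
grip_force: 0.0
```

Emit:
arm_command --pt "0 0 0 0 0 0 0.35" --pt "0 0 0 0 0 0 0.35" --pt "0 0 0 0 0 0 0.3" --pt "0 0 0 0 0 0 0.25"

```text
time: 3.82
position: [0.4408, 0.1393, 0.174]
tool_rot: [0.0, 0.775, 0.632, 0.001]
contact_force: [-0.3, 1.2, 0.1]
grip_width: 0.0212
grip_force: 0.0
```

Emit:
arm_command --pt "0 0 0 0 0 0 0.21" --pt "0 0 0 0 0 0 0.18" --pt "0 0 0 0 0 0 0.15"

```text
time: 4.2
position: [0.4405, 0.1393, 0.1735]
tool_rot: [-0.0, 0.775, 0.632, 0.0]
contact_force: [-0.5, -0.2, 2.8]
grip_width: 0.0142
grip_force: 69.1
```

Emit:
arm_command --pt "0 0 0 0 0 0 0" --pt "0 0 0 0 0 0 0" --pt "0 0 0 0 0 0 0"

```text
time: 4.58
position: [0.4405, 0.1393, 0.1733]
tool_rot: [-0.0, 0.775, 0.632, 0.0]
contact_force: [-1.7, 0.6, 4.7]
grip_width: 0.0138
grip_force: 79.3
```

Run:
```python
from h import *
f=grab('wrist','w2.png'); s=telemetry.read_state(); print(s['position'],s['contact_force'],s['torque'],s['grip_force'],s['grip_width'])
cv2.imwrite('pics/w2c.png',cv2.resize(cv2.cvtColor(f['color'],cv2.COLOR_RGB2BGR)[20:320,180:560],(760,600)))
```

```text
[0.44045466 0.13928956 0.17333625] [-1.05946635  0.13842636  4.35540724] [0.21394677 0.18874071 0.05491078] 79.2661464214325 0.01403864929518003
```

View pics/w2c.png

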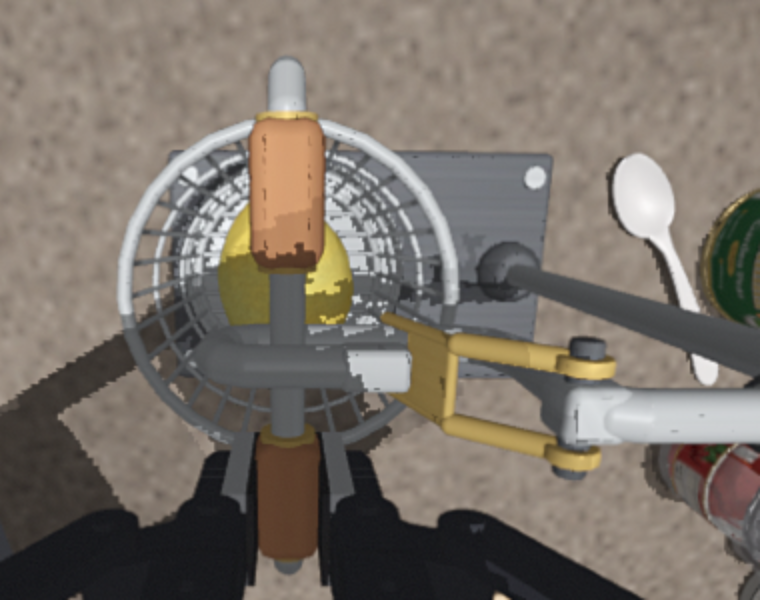

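The grip is held (fingers either side of it at crop (288,490)). The bar at crop x≈288 lies under the nose, whose tip is at x≈410 with the brass keeper on it, so there are about 35 mm to travel. First I'll unload the vertical force.

Emit:
arm_command --pt "0 0 0 0 0 -0.02 0" --pt "0 0 0 0 0 -0.02 0" --pt "0 0 0 0 0 0 0"

```text
time: 5.0
position: [0.4401, 0.1391, 0.175]
tool_rot: [-0.0, 0.775, 0.632, -0.0]
contact_force: [-0.3, -1.0, -3.4]
grip_width: 0.0141
grip_force: 78.2
```

Emit:
arm_command --pt "0 0 0 0 0.08 0 0" --pt "0 0 0 0 0.08 0 0" --pt "0 0 0 0 0.08 0 0" --pt "0 0 0 0 0.08 0 0" --pt "0 0 0 0 0 0 0"

```text
time: 5.62
position: [0.4565, 0.1359, 0.1753]
tool_rot: [0.0, 0.775, 0.632, 0.0]
contact_force: [-1.0, 0.6, -3.6]
grip_width: 0.014
grip_force: 78.2
```

Emit:
arm_command --pt "0 0 0 0 0.06 0 0" --pt "0 0 0 0 0.06 0 0" --pt "0 0 0 0 0 0 0"

```text
time: 6.0
position: [0.4617, 0.1347, 0.1751]
tool_rot: [-0.0, 0.775, 0.632, -0.0]
contact_force: [-1.3, -0.3, -3.2]
grip_width: 0.014
grip_force: 78.2
```

Emit:
arm_command --pt "0 0 0 0 0.06 0 0" --pt "0 0 0 0 0.06 0 0" --pt "0 0 0 0 0 0 0"

```text
time: 6.38
position: [0.4678, 0.1335, 0.1751]
tool_rot: [-0.0, 0.775, 0.632, -0.0]
contact_force: [-4.4, -0.0, -4.0]
grip_width: 0.0141
grip_force: 78.2
```

Emit:
arm_command --pt "0 0 0 0 0.04 0 0" --pt "0 0 0 0 0 0 0"

```text
time: 6.62
position: [0.4696, 0.1331, 0.1751]
tool_rot: [-0.0, 0.775, 0.632, -0.0]
contact_force: [-5.3, 0.7, -5.7]
grip_width: 0.0139
grip_force: 78.1
```

Emit:
arm_command --pt "0 0 0 0 0.04 0 0" --pt "0 0 0 0 0 0 0"

```text
time: 6.88
position: [0.4715, 0.1327, 0.1751]
tool_rot: [-0.0, 0.775, 0.632, -0.0]
contact_force: [-5.3, -0.5, -6.1]
grip_width: 0.0139
grip_force: 78.2
```

Run:
```python
from h import *
f=grab('wrist','w3.png'); s=telemetry.read_state(); print(s['position'],s['contact_force'],s['torque'],s['grip_force'],s['grip_width'])
cv2.imwrite('pics/w3c.png',cv2.resize(cv2.cvtColor(f['color'],cv2.COLOR_RGB2BGR)[120:280,250:450],(750,600)))
```

```text
[0.47150811 0.13271051 0.17514673] [-4.36881214  0.14966311 -5.42740441] [-0.18289452  0.8207858   0.21965346] 78.15984964370728 0.014092688633771246
```

View pics/w3c.png

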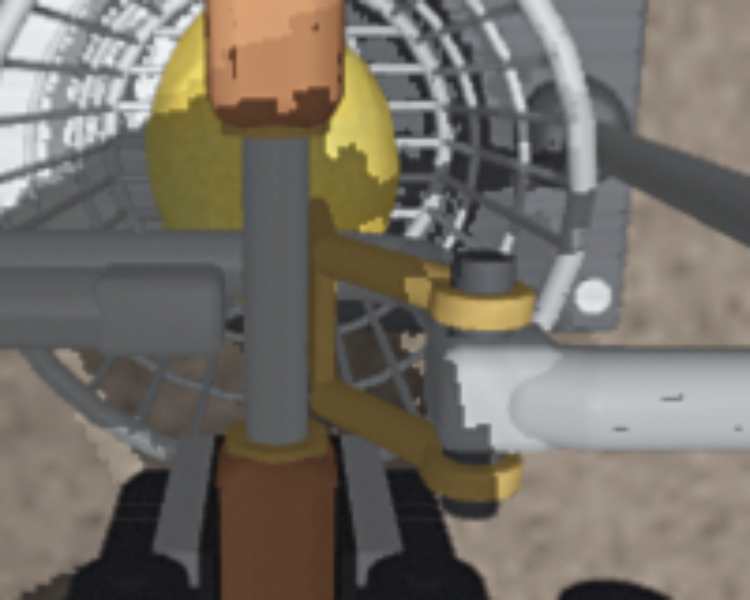

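The bar (crop x≈275) is now behind the nose's tip (x≈220) and against the keeper (x≈320), which isn't fully back yet because the force is still about 5 N. I'll continue in small steps.

Emit:
arm_command --pt "0 0 0 0 0.02 0 0" --pt "0 0 0 0 0 0 0"

```text
time: 7.18
position: [0.4722, 0.1325, 0.1751]
tool_rot: [-0.0, 0.775, 0.632, -0.001]
contact_force: [-6.7, 1.2, -6.0]
grip_width: 0.0141
grip_force: 78.3
```

Emit:
arm_command --pt "0 0 0 0 0.02 0 0" --pt "0 0 0 0 0 0 0"

```text
time: 7.42
position: [0.4725, 0.1324, 0.1751]
tool_rot: [-0.001, 0.775, 0.632, -0.001]
contact_force: [-9.4, 2.2, -3.4]
grip_width: 0.0141
grip_force: 78.6
```

The keeper is at its stop with about 9.6 N. Now I'll lift in small steps and watch the force.

Emit:
arm_command --pt "0 0 0 0 0 -0.03 0" --pt "0 0 0 0 0 0 0"

```text
time: 7.68
position: [0.4725, 0.1323, 0.1764]
tool_rot: [-0.001, 0.775, 0.632, -0.001]
contact_force: [-9.1, 1.0, -4.1]
grip_width: 0.0139
grip_force: 78.6
```

Emit:
arm_command --pt "0 0 0 0 0 -0.03 0" --pt "0 0 0 0 0 0 0"

```text
time: 7.92
position: [0.4724, 0.1323, 0.1779]
tool_rot: [-0.001, 0.775, 0.632, -0.001]
contact_force: [-7.1, 1.7, -4.7]
grip_width: 0.0139
grip_force: 78.6
```

Emit:
arm_command --pt "0 0 0 0 0.01 -0.02 0" --pt "0 0 0 0 0 0 0"

```text
time: 8.18
position: [0.4726, 0.1322, 0.1786]
tool_rot: [-0.001, 0.775, 0.632, -0.001]
contact_force: [-9.5, 2.6, -7.3]
grip_width: 0.0136
grip_force: 78.4
```

Emit:
arm_command --pt "0 0 0 0 0 -0.02 0" --pt "0 0 0 0 0 0 0"

```text
time: 8.43
position: [0.4725, 0.1321, 0.1795]
tool_rot: [-0.001, 0.775, 0.632, -0.002]
contact_force: [-8.7, 1.4, -7.1]
grip_width: 0.014
grip_force: 78.5
```

Emit:
arm_command --pt "0 0 0 0 0.01 -0.03 0" --pt "0 0 0 0 0 0 0"

```text
time: 8.68
position: [0.4726, 0.132, 0.1809]
tool_rot: [-0.001, 0.775, 0.632, -0.002]
contact_force: [-9.1, 2.4, -7.9]
grip_width: 0.014
grip_force: 78.5
```

Emit:
arm_command --pt "0 0 0 0 0 -0.03 0" --pt "0 0 0 0 0 0 0"

```text
time: 8.93
position: [0.4726, 0.132, 0.1824]
tool_rot: [-0.001, 0.775, 0.632, -0.002]
contact_force: [-9.4, 2.1, -6.5]
grip_width: 0.014
grip_force: 78.5
```

Emit:
arm_command --pt "0 0 0 0 0 -0.03 0" --pt "0 0 0 0 0 0 0"

```text
time: 9.18
position: [0.4726, 0.132, 0.184]
tool_rot: [-0.001, 0.775, 0.632, -0.002]
contact_force: [-9.3, 2.0, -6.4]
grip_width: 0.0139
grip_force: 78.6
```

Emit:
arm_command --pt "0 0 0 0 0 -0.03 0" --pt "0 0 0 0 0 0 0"

```text
time: 9.43
position: [0.4727, 0.132, 0.1855]
tool_rot: [-0.001, 0.775, 0.632, -0.002]
contact_force: [-9.5, 1.2, -7.3]
grip_width: 0.0141
grip_force: 78.6
```

Emit:
arm_command --pt "0 0 0 0 0.005 -0.03 0" --pt "0 0 0 0 0 0 0"

```text
time: 9.68
position: [0.4727, 0.1319, 0.1869]
tool_rot: [-0.001, 0.775, 0.632, -0.002]
contact_force: [-10.6, 1.9, -7.6]
grip_width: 0.014
grip_force: 78.5
```

Emit:
arm_command --pt "0 0 0 0 0 -0.03 0" --pt "0 0 0 0 0 0 0"

```text
time: 9.93
position: [0.4727, 0.1319, 0.1884]
tool_rot: [-0.001, 0.775, 0.632, -0.002]
contact_force: [-10.3, 1.0, -6.5]
grip_width: 0.0143
grip_force: 78.5
```

Emit:
arm_command --pt "0 0 0 0 0 -0.03 0" --pt "0 0 0 0 0 0 0"

```text
time: 10.18
position: [0.4728, 0.1319, 0.1899]
tool_rot: [-0.001, 0.775, 0.632, -0.002]
contact_force: [-9.7, 2.1, -7.2]
grip_width: 0.0139
grip_force: 78.5
```

Emit:
arm_command --pt "0 0 0 0 0 -0.03 0" --pt "0 0 0 0 0 0 0"

```text
time: 10.42
position: [0.4727, 0.1319, 0.1913]
tool_rot: [-0.001, 0.775, 0.632, -0.002]
contact_force: [-11.0, 1.5, -8.8]
grip_width: 0.0145
grip_force: 78.4
```

Emit:
arm_command --pt "0 0 0 0 -0.01 -0.03 0" --pt "0 0 0 0 0 0 0"

```text
time: 10.68
position: [0.4721, 0.132, 0.1928]
tool_rot: [-0.001, 0.775, 0.632, -0.002]
contact_force: [-9.6, 2.0, -8.9]
grip_width: 0.0142
grip_force: 78.4
```

Emit:
arm_command --pt "0 0 0 0 0 -0.03 0" --pt "0 0 0 0 0 0 0"

```text
time: 10.92
position: [0.4719, 0.1321, 0.1942]
tool_rot: [-0.001, 0.775, 0.632, -0.002]
contact_force: [-11.5, 1.8, -7.0]
grip_width: 0.014
grip_force: 78.4
```

Emit:
arm_command --pt "0 0 0 0 0 -0.03 0" --pt "0 0 0 0 0 0 0"

```text
time: 11.18
position: [0.4717, 0.132, 0.1956]
tool_rot: [-0.002, 0.775, 0.632, -0.002]
contact_force: [-11.6, 2.2, -8.0]
grip_width: 0.0141
grip_force: 78.4
```

Emit:
arm_command --pt "0 0 0 0 -0.015 0 0" --pt "0 0 0 0 0 0 0"

```text
time: 11.42
position: [0.4712, 0.1322, 0.1957]
tool_rot: [-0.001, 0.775, 0.632, -0.002]
contact_force: [-11.3, 1.7, -8.3]
grip_width: 0.0142
grip_force: 78.5
```

Emit:
arm_command --pt "0 0 0 0 0 -0.03 0" --pt "0 0 0 0 0 0 0"

```text
time: 11.68
position: [0.4711, 0.1322, 0.1972]
tool_rot: [-0.002, 0.775, 0.632, -0.002]
contact_force: [-12.1, 1.4, -7.2]
grip_width: 0.014
grip_force: 78.6
```

Run:
```python
from h import *
f=grab('wrist','w4.png'); s=telemetry.read_state(); print(s['position'],s['contact_force'],s['torque'],s['grip_force'],s['grip_width'])
cv2.imwrite('pics/w4c.png',cv2.resize(cv2.cvtColor(f['color'],cv2.COLOR_RGB2BGR)[120:280,250:450],(750,600)))
```

```text
[0.47113239 0.13219463 0.19722941] [-11.15345744   1.40214875  -6.76840703] [0.05882163 1.87976099 0.36459685] 78.5245406627655 0.014005816096147827
```

View pics/w4c.png

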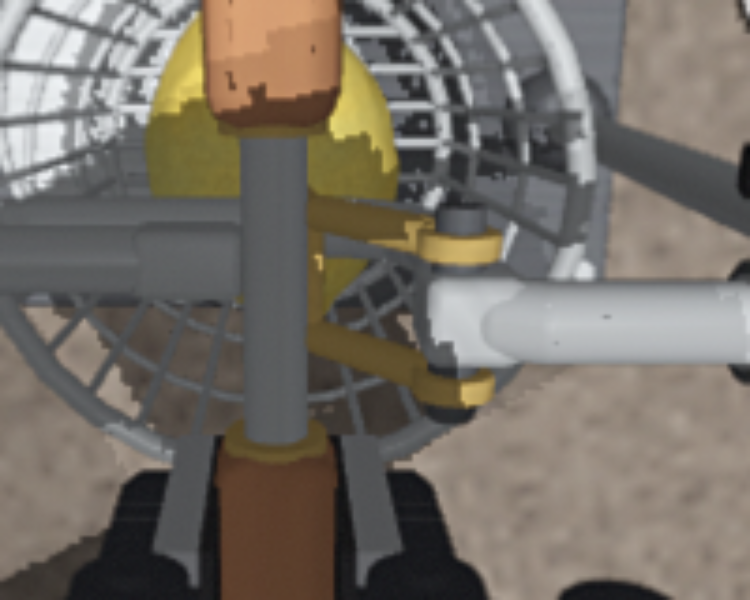

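The bar (crop x≈275) is now at and just above the nose's tip, still against the keeper (x≈315), and nothing is jammed. I'll ease forward slightly, lift the last few millimetres, then bring it forward.

Emit:
arm_command --pt "0 0 0 0 -0.015 -0.02 0" --pt "0 0 0 0 0 0 0"

```text
time: 11.98
position: [0.4705, 0.1324, 0.1983]
tool_rot: [-0.001, 0.775, 0.632, -0.002]
contact_force: [-11.7, 1.8, -6.1]
grip_width: 0.0143
grip_force: 78.6
```

Emit:
arm_command --pt "0 0 0 0 -0.01 -0.04 0" --pt "0 0 0 0 0 0 0"

```text
time: 12.22
position: [0.4722, 0.1327, 0.2015]
tool_rot: [-0.0, 0.775, 0.632, -0.0]
contact_force: [-5.2, 1.1, -0.1]
grip_width: 0.0141
grip_force: 79.5
```

Emit:
arm_command --pt "0 0 0 0 0 -0.04 0" --pt "0 0 0 0 -0.04 0 0" --pt "0 0 0 0 0 0 0"

```text
time: 12.6
position: [0.4722, 0.1334, 0.2043]
tool_rot: [0.001, 0.775, 0.632, 0.002]
contact_force: [3.5, -0.2, 1.4]
grip_width: 0.0142
grip_force: 79.9
```

Run:
```python
from h import *
f=grab('wrist','w5.png'); g=grab('scene'); s=telemetry.read_state(); print(s['position'],s['contact_force'],s['torque'],s['grip_force'],s['grip_width'])
a=cv2.resize(cv2.cvtColor(f['color'],cv2.COLOR_RGB2BGR)[100:280,260:440],(500,500),interpolation=cv2.INTER_CUBIC)
b=cv2.resize(cv2.cvtColor(g['color'],cv2.COLOR_RGB2BGR)[155:255,280:340],(300,500),interpolation=cv2.INTER_CUBIC)
cv2.imwrite('pics/w5c.png',np.hstack([a,b]))
```

```text
[0.47203784 0.1333484  0.20414777] [3.64370816 0.72498299 2.85745936] [ 0.17437813 -0.62660148 -0.13020585] 80.02220392227173 0.014069374271445364
```

View pics/w5c.png

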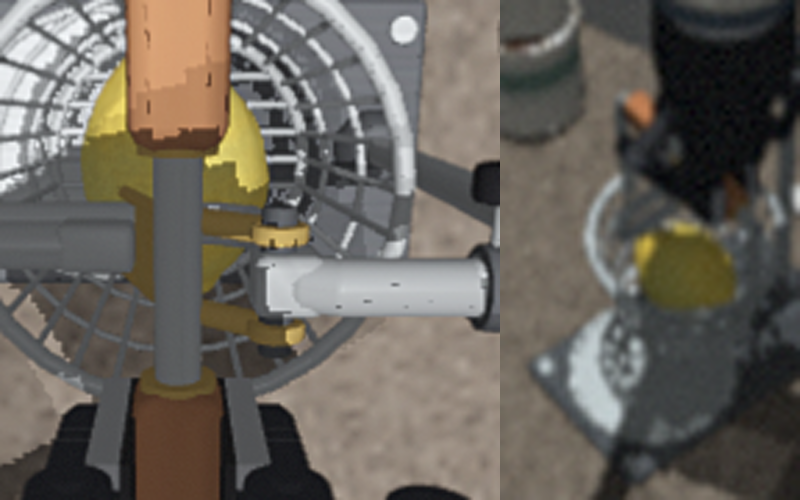

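The keeper has sprung forward under the bar (plate at crop x≈140, arms back to x≈280), and the bar (x≈178) lies above it, resting lightly. Pushing forward met the plate's upper edge, so I'll lift straight up before going forward.

Emit:
arm_command --pt "0 0 0 0 0.01 -0.05 0" --pt "0 0 0 0 0 0 0"

```text
time: 12.95
position: [0.4703, 0.1328, 0.2054]
tool_rot: [-0.0, 0.775, 0.632, -0.001]
contact_force: [0.8, 0.4, -2.3]
grip_width: 0.0139
grip_force: 79.4
```

Emit:
arm_command --pt "0 0 0 0 0 -0.05 0" --pt "0 0 0 0 0 0 0"

```text
time: 13.2
position: [0.4707, 0.1328, 0.2082]
tool_rot: [-0.0, 0.775, 0.632, -0.0]
contact_force: [-0.3, 0.1, -3.5]
grip_width: 0.0144
grip_force: 79.2
```

Emit:
arm_command --pt "0 0 0 0 -0.1 0 0" --pt "0 0 0 0 -0.1 0 0" --pt "0 0 0 0 0 0 0"

```text
time: 13.58
position: [0.4607, 0.135, 0.2082]
tool_rot: [-0.0, 0.775, 0.632, -0.0]
contact_force: [0.4, -0.3, -3.5]
grip_width: 0.0143
grip_force: 79.2
```

Emit:
arm_command --pt "0 0 0 0 -0.2 0 0" --pt "0 0 0 0 -0.25 0 0" --pt "0 0 0 0 -0.25 0 0" --pt "0 0 0 0 -0.25 0 0" --pt "0 0 0 0 -0.25 0 0"

```text
time: 14.2
position: [0.4015, 0.1473, 0.2083]
tool_rot: [0.0, 0.775, 0.632, 0.0]
contact_force: [1.0, -1.2, -2.6]
grip_width: 0.0142
grip_force: 79.2
```

Emit:
arm_command --pt "0 0 0 0 -0.25 0 0" --pt "0 0 0 0 -0.25 0 0" --pt "0 0 0 0 -0.25 0 0" --pt "0 0 0 0 -0.25 0 0" --pt "0 0 0 0 -0.1 0 0"

```text
time: 14.82
position: [0.3478, 0.1583, 0.2083]
tool_rot: [-0.0, 0.775, 0.632, -0.0]
contact_force: [-0.2, 0.3, -3.4]
grip_width: 0.0146
grip_force: 79.2
```

Run:
```python
from h import *
f=grab('wrist','w6.png'); g=grab('scene'); t=grab('top'); s=telemetry.read_state(); print(s['position'],s['contact_force'],s['torque'])
B=lambda f:cv2.cvtColor(f['color'],cv2.COLOR_RGB2BGR)
a=cv2.resize(B(f)[40:340,180:480],(400,400))
b=cv2.resize(B(g)[160:300,260:400],(400,400),interpolation=cv2.INTER_CUBIC)
cv2.imwrite('pics/w6c.png',np.hstack([a,b]))
m=cv2.inRange(cv2.cvtColor(g['color'],cv2.COLOR_RGB2HSV),(5,120,70),(17,255,255))
for c in cv2.findContours(m,0,2)[0]:
    if cv2.contourArea(c)>10: print('scene',cv2.minAreaRect(c))
m=cv2.inRange(cv2.cvtColor(f['color'],cv2.COLOR_RGB2HSV),(5,120,70),(17,255,255))
for c in cv2.findContours(m,0,2)[0]:
    if cv2.contourArea(c)>100: print('wrist',cv2.minAreaRect(c))
```

```text
[0.34870766 0.15833459 0.20839329] [ 0.09839414 -0.83912597 -2.85849622] [-0.13456438 -0.00507922  0.05724441]
scene ((350.7500305175781, 392.2500305175781), (21.21320343017578, 3.535533905029297), 45.0)
scene ((338.26922607421875, 358.15380859375), (8.320503234863281, 6.933752536773682), 56.3099365234375)
scene ((369.63116455078125, 371.9425964355469), (88.98564147949219, 4.481288909912109), 39.80556869506836)
scene ((301.0769958496094, 348.4087219238281), (45.97690963745117, 2.8183248043060303), 40.15599822998047)
scene ((304.696533203125, 325.84136962890625), (17.771732330322266, 2.159182548522949), 41.633541107177734)
scene ((273.5000305175781, 324.0000305175781), (19.091880798339844, 2.1213202476501465), 45.0)
scene ((242.6000213623047, 276.800048828125), (5.366562843322754, 5.366562843322754), 26.56505012512207)
scene ((227.912109375, 284.1008605957031), (46.85036087036133, 2.9920010566711426), 41.0548095703125)
scene ((284.71954345703125, 301.4756164550781), (121.03466796875, 6.4031243324279785), 38.65980529785156)
scene ((177.75001525878906, 220.25003051757812), (5.6568536758
[... 778 characters left out ...]
5), (33.61509704589844, 4.492634296417236), 30.65066909790039)
scene ((492.9622802734375, 161.86795043945312), (26.030458450317383, 8.54731559753418), 29.05460548400879)
scene ((513.699951171875, 158.0999755859375), (36.224308013916016, 4.0249223709106445), 26.56505012512207)
scene ((490.0, 149.5), (7.0, 8.0), 90.0)
scene ((402.0, 113.0), (4.0, 8.0), 90.0)
scene ((408.0, 106.0), (4.0, 10.0), 90.0)
scene ((567.9119262695312, 98.91880798339844), (152.8555145263672, 6.407916069030762), 20.85445785522461)
scene ((373.9851379394531, 22.588642120361328), (109.10859680175781, 4.905749320983887), 18.970407485961914)
wrist ((323.5, 268.0), (31.0, 62.0), 0.0)
wrist ((323.5, 116.0), (74.0, 37.0), 90.0)
```

View pics/w6c.png

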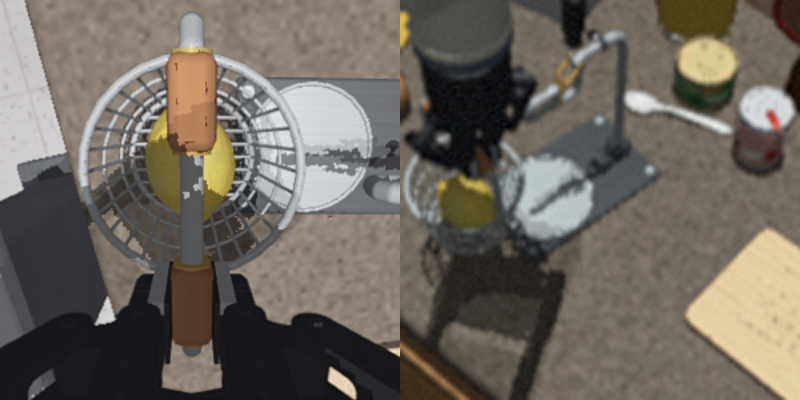

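The basket with its lemon is clear of the hook: in the left crop its rim is right up to x≈300, with the hook beyond it, and the bar still looks level. Next I'll carry it sideways, then to the board.

Emit:
arm_command --pt "0 0 0 -0.2 0 0 0" --pt "0 0 0 -0.4 0 0 0" --pt "0 0 0 -0.5 0 0 0" --pt "0 0 0 -0.5 0 0 0" --pt "0 0 0 -0.5 0 0 0"

```text
time: 15.6
position: [0.3272, 0.0541, 0.2083]
tool_rot: [0.0, 0.775, 0.632, -0.0]
contact_force: [1.1, -0.1, -2.7]
grip_width: 0.0145
grip_force: 79.2
```

Emit:
arm_command --pt "0 0 0 -0.5 0 0 0" --pt "0 0 0 -0.4 0.2 0 0" --pt "0 0 0 -0.4 0.4 0 0" --pt "0 0 0 -0.4 0.5 0 0" --pt "0 0 0 -0.4 0.5 0 0"

```text
time: 16.23
position: [0.385, -0.0653, 0.2083]
tool_rot: [0.0, 0.775, 0.631, 0.0]
contact_force: [0.9, 0.7, -2.8]
grip_width: 0.0139
grip_force: 79.2
```

Emit:
arm_command --pt "0 0 0 -0.4 0.5 0 0" --pt "0 0 0 -0.4 0.5 0 0" --pt "0 0 0 -0.4 0.5 0 0" --pt "0 0 0 -0.3 0.4 0 0" --pt "0 0 0 -0.3 0.4 0 0"

```text
time: 16.85
position: [0.4791, -0.1766, 0.208]
tool_rot: [-0.0, 0.776, 0.631, -0.0]
contact_force: [0.3, 0.5, -2.7]
grip_width: 0.0145
grip_force: 79.2
```

Emit:
arm_command --pt "0 0 0 -0.1 0.2 0.1 0" --pt "0 0 0 0 0 0.2 0" --pt "0 0 0 0 0 0.2 0" --pt "0 0 0 0 0 0.1 0" --pt "0 0 0 0 0 0 0"

```text
time: 17.48
position: [0.4872, -0.1815, 0.1778]
tool_rot: [-0.0, 0.775, 0.632, -0.0]
contact_force: [0.4, -0.5, -3.0]
grip_width: 0.0143
grip_force: 79.2
```

Emit:
arm_command --pt "0 0 0 0 0 0.15 0" --pt "0 0 0 0 0 0.15 0" --pt "0 0 0 0 0 0.05 0" --pt "0 0 0 0 0 0 0"

```text
time: 17.98
position: [0.4876, -0.1819, 0.1605]
tool_rot: [-0.0, 0.775, 0.632, -0.0]
contact_force: [0.9, -0.1, -3.2]
grip_width: 0.0141
grip_force: 79.2
```

Emit:
arm_command --pt "0 0 0 0 0 0.02 0" --pt "0 0 0 0 0 0 0"

```text
time: 18.23
position: [0.4878, -0.182, 0.1599]
tool_rot: [0.0, 0.775, 0.632, 0.0]
contact_force: [0.4, -0.4, -3.4]
grip_width: 0.0139
grip_force: 79.2
```

Emit:
arm_command --pt "0 0 0 0 0 0.02 0" --pt "0 0 0 0 0 0 0"

```text
time: 18.48
position: [0.4877, -0.1819, 0.1588]
tool_rot: [-0.0, 0.775, 0.632, -0.0]
contact_force: [-0.5, -0.0, -3.2]
grip_width: 0.014
grip_force: 79.2
```

Emit:
arm_command --pt "0 0 0 0 0 0.015 0" --pt "0 0 0 0 0 0 0"

```text
time: 18.73
position: [0.4877, -0.1819, 0.158]
tool_rot: [-0.0, 0.775, 0.632, -0.0]
contact_force: [0.2, 0.1, -3.4]
grip_width: 0.0142
grip_force: 79.2
```

Emit:
arm_command --pt "0 0 0 0 0 0.015 0" --pt "0 0 0 0 0 0 0"

```text
time: 18.98
position: [0.4881, -0.1821, 0.1578]
tool_rot: [0.0, 0.775, 0.632, 0.0]
contact_force: [-1.2, -0.3, 5.0]
grip_width: 0.0139
grip_force: 80.2
```

Emit:
arm_command --pt "0 0 0 0 0 0.01 0" --pt "0 0 0 0 0 0 0"

```text
time: 19.23
position: [0.4882, -0.1822, 0.1578]
tool_rot: [0.001, 0.775, 0.632, 0.0]
contact_force: [-2.0, 1.4, 10.0]
grip_width: 0.0138
grip_force: 81.2
```

On the board. I'll ease the load off and open.

Emit:
arm_command --pt "0 0 0 0 0 -0.016 0" --pt "0 0 0 0 0 0 0" --squeeze 20

```text
time: 19.48
position: [0.4879, -0.182, 0.1578]
tool_rot: [0.0, 0.775, 0.632, 0.0]
contact_force: [-1.5, 0.9, 4.8]
grip_width: 0.0141
grip_force: 80.2
```

Emit:
arm_command --pt "0 0 0 0 0 0 0.2" --pt "0 0 0 0 0 0 0.25" --pt "0 0 0 0 0 0 0.4" --pt "0 0 0 0 0 0 0.6" --pt "0 0 0 0 0 0 0.6"

```text
time: 20.1
position: [0.4878, -0.1819, 0.1576]
tool_rot: [0.0, 0.775, 0.632, 0.0]
contact_force: [-0.5, 0.4, 0.1]
grip_width: 0.0514
grip_force: 0.0
```

Emit:
arm_command --pt "0 0 0 0 0 0 0.6" --pt "0 0 0 0 0 -0.1 0.6" --pt "0 0 0 0 0 -0.3 0.6" --pt "0 0 0 0 0 -0.5 0.6" --pt "0 0 0 0 0 -0.5 0.6"

```text
time: 20.72
position: [0.4879, -0.182, 0.2294]
tool_rot: [0.0, 0.775, 0.632, 0.0]
contact_force: [0.4, -0.8, 0.3]
grip_width: 0.0515
grip_force: 0.0
```

Emit:
arm_command --pt "0 0 0 0 0 -0.5 0.6" --pt "0 0 0 -0.5 -0.5 0 0.6" --pt "0 0 0 -0.8 -0.6 0 0.6" --pt "0 0 0 -0.5 -0.6 0 0.6" --pt "0 0 0 0 0 0 0.6"

```text
time: 21.35
position: [0.3846, -0.2538, 0.2537]
tool_rot: [0.0, 0.776, 0.631, -0.0]
contact_force: [-0.1, -0.6, 0.0]
grip_width: 0.0512
grip_force: 0.0
```

Run:
```python
from h import *
g=grab('scene'); t=grab('top'); s=telemetry.read_state(); print(s['time'],s['position'],s['contact_force'])
B=lambda f:cv2.cvtColor(f['color'],cv2.COLOR_RGB2BGR)
a=cv2.resize(B(t)[170:290,350:480],(433,400),interpolation=cv2.INTER_CUBIC)
b=cv2.resize(B(g)[200:330,345:460],(354,400),interpolation=cv2.INTER_CUBIC)
cv2.imwrite('pics/end.png',np.hstack([a,b]))
for f in(g,t):
    m=cv2.inRange(cv2.cvtColor(f['color'],cv2.COLOR_RGB2HSV),(5,120,80),(17,255,255)); m[:180]=0;m[:,:350]=0; m[320:]=0;m[:,470:]=0
    print([cv2.minAreaRect(c)[:2] for c in cv2.findContours(m,0,2)[0] if cv2.contourArea(c)>8])
```

```text
21.45 [ 0.38669833 -0.25319462  0.25363283] [ 0.34878578 -0.70831945  0.79398006]
[((423.0000305175781, 260.5), (10.60660171508789, 4.949747085571289))]
[((440.8099670410156, 221.32998657226562), (10.18233871459961, 4.666904926300049)), ((417.1216125488281, 216.770263671875), (10.028338432312012, 4.767570495605469))]
```

View pics/end.png

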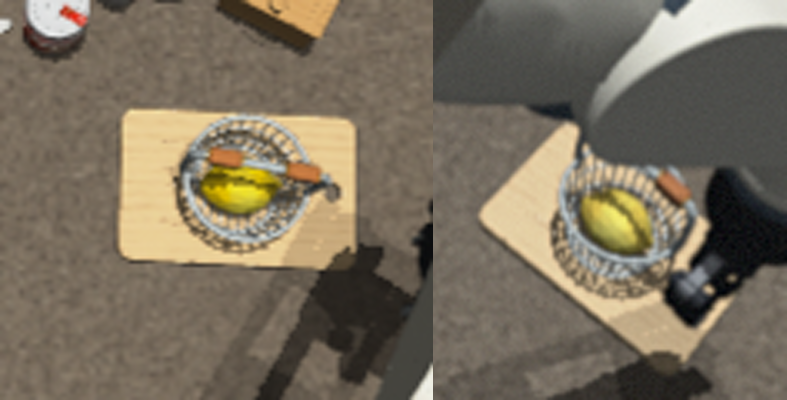

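The basket stands upright with its lemon well inside the board (left crop: basket at (245,185), board from x 120–355 and y 110–268), and the gripper is clear.

```bash
python3 -c "
from bench import job_done; print(job_done())"
```

```text
the job is handed in; nothing more can be done
None
```

The job is handed in: the basket is off the hook and standing upright with its lemon, whole foot on the chopping board, at about 21 s of the 72 s; the force on the keeper peaked near 12 N, and the bar briefly met the sprung-back keeper at about 4 N on its way forward before I lifted it clear.

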